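# Slide the serving board in under the worktop riser

### The job

Put the small wooden serving board with the handle away: slide it, blade first, in through the open front of the low wooden riser until the whole blade is under the shelf and only the handle sticks out. Leave it lying flat on the table, pointing straight in.

Things in the scene. Friction and masses are not known exactly. Their poses are not given: they have to be found in the camera images.
- board: Loose pale wooden serving board, 225 mm long, 20 thick, 0.24 kg, lying flat: blade 115 x 110 with rounded corners, straight handle 110 x 32 on its middle line. Origin: underside, middle of the blade's far edge (away from the handle). x points to the blade, z up: blade x = -115 to 0, handle -225 to -115; grip it across the handle near x = -193. Not the big chopping board without a handle.
- riser: Low dark wooden riser, fixed, left or right of the board: shelf 190 mm wide, 165 deep, top 69 and underside 55 above the table, side panels 12 thick, closed back. Only the front, roughly facing the robot, is open: 166 wide, 55 high; back panel's face at x = 147. Origin: on the table, middle of the open front edge; x points into the opening, y across it, z up.
Things that resemble listed ones, but are neither listed nor needed, are in the scene too. There is more than one size of the board; the job needs the larger.

How it is judged:
By the outcome, as a careful person would: the job done as asked, in the order asked, and still so for the second after the job is handed in, with the robot touching nothing.
It also fails if it takes over 45 s, if anything falls off the work surface, if the arm or the gripper's body presses on something with over 40 N, if the wrist force passes 120 N, or if a joint passes its speed limit or range.

### The arm

A 7-joint arm with a two-finger parallel gripper is mounted at the origin on a cart in front of the work surface, level with it; the furniture and walls round the work are solid. World frame = base frame: x ahead of the robot, y to its left, z up, the work surface at z = 0. Lengths are in m, angles in rad, forces in N, time in s.
With the tool pointing down it reaches from about 0.4 to 0.875 m from the base axis. Payload 19.3 kg.
Tool frame: the origin (TCP) lies between the finger pads; the fingertips stand bot.tcp_to_tips ahead of it and the grasp point (between the pads) is the TCP (bot.tcp_to_tips is the distance from the TCP to the fingertips, in m); z points along the fingers, y is the line along which they close (so a half turn about z gives the same grasp; the last joint's range is limited). The gripper opens to 85 mm and grips with 20 to 120 N. Pads are 22 mm wide; open, the fingers measure 114 mm over their backs; the gripper's body (76 mm by 85 mm) begins 54 mm behind the grasp point. The pads swing forward as they close: fully open they stand 13 mm farther back than shut.
Start: joints at [-1.387, 0.521, -0.036, 1.599, 0.021, 1.021, -0.113], TCP at [0.157, 0.605, 0.25] pointing down, gripper open.
Joint ranges: [-2.91, 2.91], [-0.3, 2.13], [-1.5, 1.42], [0.17, 2.43], [-1.26, 4.41], [0.16, 1.93], [-2.52, 2.52]. Speed limits (rad/s): [1.89, 1.89, 2.39, 2.39, 3.01, 3.01, 3.01].

### API

Orientations are given as [roll, pitch, yaw] about the fixed x, y, z axes, in that order (R = Rz(yaw) Ry(pitch) Rx(roll)).
In Python, from workcell import telemetry, grab_frame, bot gives the robot as it stands. The module is installed in compiled form; this text tells all that it offers.
- The arm moves only by the shell command python3 -m crank 'ROWS' [FORCE]. ROWS is text: rows parted by semicolons, each of 7 numbers parted by spaces: the finger opening in m, from 0 to 0.0854, then the shift along the tool's x, y, z in m, then the turn, a rotation vector about the tool's x, y, z in degrees. A call has exactly 8 rows; each row shifts and turns the commanded pose from where the row before left it, along the tool's axes as they then stand; what a row does not reach is not made up. A row lasts 1/12 s, in which the tool goes at most 41.7 mm and 7.16 degrees, less where a joint would pass 70% of its speed; a pose out of reach is approached as far as the arm can. A call with a gripper value outside its range is refused whole. The fingers move at their own pace and stop on an object; FORCE is the grip in N (left out, the last holds). Time passes only in rows, so rows that do not move let the fingers close, or fill a call up. It gives the time, the measured TCP pose, the force, the opening and the grip force at its end, in the units of the state.
- telemetry.observe(): the state, without advancing time (a new reading comes with each control period).
- grab_frame(name): name is "scene" or "top" or "wrist"; returns a dict with "pixels" (384x512x3 uint8, red, green, blue), "depth" (384x512 float32, m along the optical axis (not along the pixel's ray), 0 where there is no reading), "vertical_fov" (degrees; the focal length in pixels is half the picture's height over the tangent of half this angle, whatever the lens; pixels are square), "cx", "cy" (the principal point, pixels), "R" (3x3) and "t" (3): a world point X has camera coordinates R X + t; the wrist camera has in their place "hand_eye" (4x4, takes a point from camera to tool coordinates, whose origin is the TCP and whose axes are the flange's). Camera axes: x right, y down, z forward; pixel columns grow to the right and rows downward; lengths in m; the calibration is good to about 2 mm. The wrist camera is an equidistant fisheye: a pixel r from the principal point sees the ray r / f radians off the axis. A picture is of the moment at which its call begins: read the wrist's pose just before it.
- bot.job_done(): hands the job in; it is judged then, once.
The state is a dict: "clock": time; "qpos": joint angles; "qd": joint speeds; "joint_efforts": joint torques, N m; "position": TCP position; "tool_rot": TCP orientation; "force": force on the tool from outside, world axes, zero at the start; "moment": the same for the moment, N m; "grip_width": finger opening in m; "finger_force": force on a finger pad.
Only numpy, scipy, OpenCV 4.12 (cv2) and the standard library are available. Lean on these libraries where they do the work, as an engineer would, in place of code of your own. Each camera call takes 0.05 s, during which the arm holds its last target. There are 200 camera calls.

## Working session

There is one attempt and no reset: what is moved stays moved. The work goes in short steps, Python scripts to look and compute and a shell command to move; the robot and the scene stay as the last step left them, time stands still between calls to the robot, and variables do not carry over. Pictures are saved under pics/ and viewed, at most 10 in all, crops included, and the job is handed in when it is done.

```bash
mkdir -p pics; python3 - <<'E'
from workcell import telemetry, grab_frame, bot
import cv2,numpy as np
s=telemetry.observe();print({k:np.round(v,3) for k,v in s.items()},bot.tcp_to_tips)
for n in("top","scene"):
    f=grab_frame(n);cv2.imwrite(f"pics/{n}0.png",f["pixels"][...,::-1]);np.savez(f"{n}0.npz",**f)
    print(n,f["vertical_fov"],f["cx"],f["cy"],f["R"],f["t"])
E
```

```text
{'clock': np.float64(0.0), 'qpos': array([-1.387,  0.522, -0.036,  1.6  ,  0.021,  1.021, -0.113]), 'qd': array([-0.001, -0.001,  0.   , -0.002,  0.001,  0.001,  0.001]), 'joint_efforts': array([ 1.0000e-03, -9.2710e+01,  1.9800e+00, -3.6993e+01,  1.8000e-02,
        8.0000e-03, -0.0000e+00]), 'position': array([0.157, 0.605, 0.25 ]), 'tool_rot': array([-3.14 ,  0.   ,  2.888]), 'force': array([0.001, 0.324, 0.231]), 'moment': array([ 0.076, -0.041, -0.047]), 'finger_force': np.float64(0.0), 'grip_width': np.float64(0.085)} 0.019
top 50.25258353781199 250.1480474839158 199.96103284593835 [[-0.00991995 -0.99993495 -0.00562863]
 [-0.9859192   0.01072027 -0.1668784 ]
 [ 0.16692789  0.00389395 -0.98596142]] [-0.12734564  0.69757667  0.90486845]
scene 42.77999297019915 252.65469762875392 188.1403767839716 [[ 7.41966668e-01 -6.70436759e-01 -1.25450920e-04]
 [-5.01334617e-01 -5.54698506e-01 -6.64058107e-01]
 [ 4.45139377e-01  4.92771874e-01 -7.47680958e-01]] [-0.58687655  0.30148925  0.98895238]
```

View pics/top0.png

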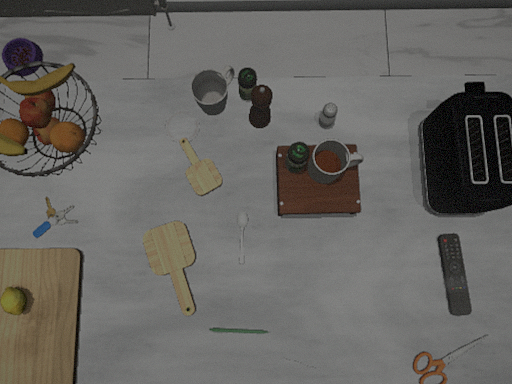

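View pics/scene0.png

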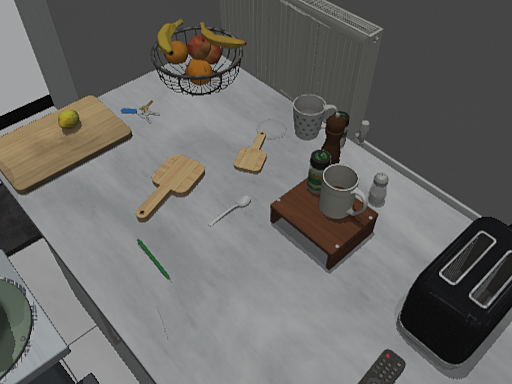

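The top view shows these candidates:
- **Larger board with handle:** (170,262), handle running to (188,312). It is the target.
- **Small board:** (200,175).
- **Big chopping board, no handle:** (35,315).
- **Riser:** dark, at (318,182), front edge at row ~214, with a mug and jar on top.

The spoon at (242,235) and the pen at (238,330) lie near the path.

```bash
cat > h.py <<'E'
import numpy as np,cv2
def K(f):
    return 192/np.tan(np.radians(f["vertical_fov"]/2))
def cast(f,uv,z):
    uv=np.atleast_2d(uv).astype(float);F=K(f)
    d=np.c_[(uv-[float(f["cx"]),float(f["cy"])])/F,np.ones(len(uv))]@f["R"]
    c=-f["R"].T@f["t"]
    return c+d*((z-c[2])/d[:,2])[:,None]
def cloud(f):
    v,u=np.mgrid[:384,:512];D=f["depth"];F=K(f)
    P=np.dstack([(u-f["cx"])/F*D,(v-f["cy"])/F*D,D])
    return (P-f["t"])@f["R"]
def board(f,box,lo=(8,60,60),hi=(28,255,255),z=0.02):
    h=cv2.cvtColor(f["pixels"],cv2.COLOR_RGB2HSV);m=cv2.inRange(h,lo,hi)
    k=np.zeros_like(m);x0,y0,x1,y1=box;k[y0:y1,x0:x1]=m[y0:y1,x0:x1]
    c=max(cv2.findContours(k,cv2.RETR_EXTERNAL,cv2.CHAIN_APPROX_NONE)[0],key=cv2.contourArea)
    fm=np.zeros_like(m);cv2.drawContours(fm,[c],-1,255,-1)
    v,u=np.nonzero(fm);P=cast(f,np.c_[u,v],z)[:,:2]
    C=cast(f,c[:,0],z)[:,:2]
    return fm,P,C
def boardpose(P,C):
    c0=P.mean(0);w,V=np.linalg.eigh(np.cov((P-c0).T));a=V[:,1]
    s=(P-c0)@a
    if abs(s.max())>abs(s.min()): a=-a   # handle is the long tail -> x axis away from it
    for _ in range(5):   # refine axis by mid-line of slices
        n=np.array([-a[1],a[0]]);s=(P-c0)@a;t=(P-c0)@n
        b=np.arange(s.min()+.01,s.max()-.01,.005)
        mid=np.array([[x,(t[abs(s-x)<.003].min()+t[abs(s-x)<.003].max())/2] for x in b])
        p=np.polyfit(mid[:,0],mid[:,1],1);a=a+p[0]*n;a/=np.linalg.norm(a)
        c0=c0+p[1]*n
    n=np.array([-a[1],a[0]]);s=(C-c0)@a;t=(C-c0)@n
    o=c0+a*s.max()
    return o,np.degrees(np.arctan2(a[1],a[0])),np.ptp(s),np.ptp(t)
E
python3 - <<'E'
from h import *
f=dict(np.load("top0.npz"));W=cloud(f)
fm,P,C=board(f,(130,205,210,325));o,y,L,B=boardpose(P,C)
print("board",o,y,L,B,"z",np.median(W[fm>0][:,2]))
fs=dict(np.load("scene0.npz"))
fm2,P2,C2=board(fs,(130,145,210,222));print("scene",boardpose(P2,C2))
# riser top points from depth
for n,f in(("top",f),("scene",fs)):
    W=cloud(f);h=cv2.cvtColor(f["pixels"],cv2.COLOR_RGB2HSV)
    m=(abs(W[...,2]-.069)<.006)&(f["depth"]>0)
    m=m.astype(np.uint8);m=cv2.morphologyEx(m,cv2.MORPH_OPEN,np.ones((3,3)))
    b=dict(top=(260,130,375,225),scene=(262,170,390,270))[n]
    k=np.zeros_like(m);k[b[1]:b[3],b[0]:b[2]]=m[b[1]:b[3],b[0]:b[2]]
    c=max(cv2.findContours(k,0,2)[0],key=cv2.contourArea)
    v=cast(f,cv2.convexHull(c)[:,0],.069)[:,:2]
    r=cv2.minAreaRect(v.astype(np.float32));print(n,r,cv2.boxPoints(r))
    cv2.imwrite(f"m_{n}.png",k*255)
f=dict(np.load("top0.npz"))
for nm,uv in(("spoon",[(243,212),(241,262)]),("pen",[(210,330),(268,332)]),("smallb",[(203,192),(218,187)])):print(nm,cast(f,uv,.005)[:,:2])
t=f["pixels"][125:330,135:375];cv2.imwrite("pics/crop0.png",cv2.resize(np.ascontiguousarray(t[...,::-1]),None,fx=2.9,fy=2.9,interpolation=2)[:600])
E
```

```text
board [0.64307456 0.08131089] 18.884071328474782 0.22231186226289212 0.10936996841189897 z 0.020043712658479467
scene (array([0.64247521, 0.07902097]), np.float64(20.140433102144186), np.float64(0.23233417392274724), np.float64(0.11817031410938458))
top ((0.7450582385063171, -0.29498252272605896), (0.1644430160522461, 0.18956226110458374), 0.6495264768600464) [[ 0.6617676  -0.20113954]
 [ 0.66391647 -0.39068964]
 [ 0.8283489  -0.3888255 ]
 [ 0.8262     -0.1992754 ]]
scene ((0.7398046851158142, -0.29698050022125244), (0.1652379035949707, 0.18970495462417603), 0.837733805179596) [[ 0.65580773 -0.2033461 ]
 [ 0.6585814  -0.3930308 ]
 [ 0.82380164 -0.3906149 ]
 [ 0.821028   -0.20093021]]
spoon [[ 0.67523613 -0.11640627]
 [ 0.5530404  -0.11070407]]
pen [[ 0.39514785 -0.03658545]
 [ 0.3893658  -0.17329559]]
smallb [[ 0.72665001 -0.01697762]
 [ 0.7389548  -0.0543681 ]]
```

View pics/crop0.png

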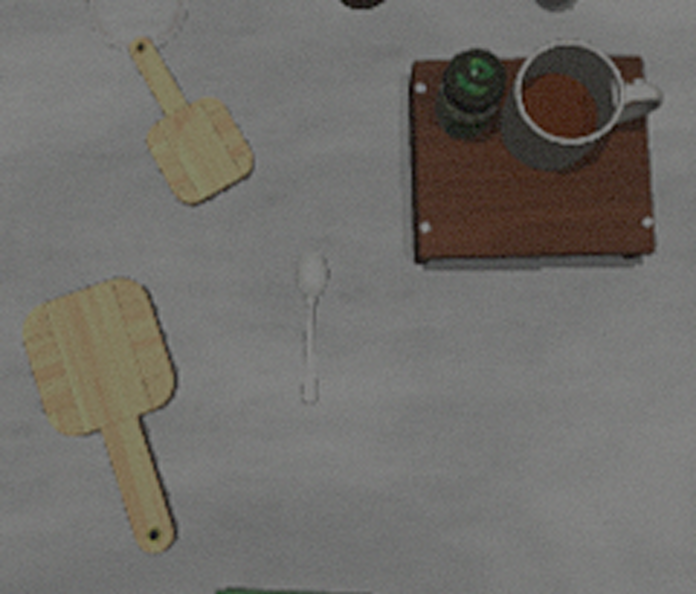

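The crop confirms the choice. The larger pale board has its blade at crop (100,355) and its handle ends at (155,545). The riser's front edge runs from crop (415,258) to (653,250). First I move above the handle.

```bash
python3 -m crank '.085 -.034 -.023 0 0 0 0;.085 -.034 -.023 0 0 0 0;.085 -.034 -.023 0 0 0 0;.085 -.034 -.023 0 0 0 0;.085 -.034 -.023 0 0 0 0;.085 -.034 -.023 0 0 0 0;.085 -.034 -.023 0 0 0 0;.085 -.034 -.023 0 0 0 0' 100
python3 -m crank '.085 -.020 -.034 0 0 0 0;.085 -.020 -.034 0 0 0 0;.085 -.020 -.034 0 0 0 0;.085 -.020 -.034 0 0 0 0;.085 -.020 -.034 0 0 0 0;.085 -.020 -.034 0 0 0 0;.085 -.020 -.034 0 0 0 0;.085 -.020 -.034 0 0 0 0'
python3 -m crank '.085 0 0 0 0 0 7;.085 0 0 0 0 0 7;.085 0 0 0 0 0 7;.085 0 0 0 0 0 7;.085 0 0 0 0 0 7;.085 0 0 0 0 0 7;.085 0 0 0 0 0 7;.085 0 0 0 0 0 7'
python3 -m crank '.085 0 0 0 0 0 7;.085 0 0 0 0 0 7;.085 0 0 0 0 0 7;.085 0 0 0 0 0 7;.085 0 0 0 0 0 7;.085 0 0 0 0 0 7;.085 0 0 0 0 0 7;.085 0 0 0 0 0 7'
```

```text
clock: 0.77
position: [0.3749, 0.3568, 0.2503]
tool_rot: [-3.141, -0.0, 2.888]
force: [0.3, 1.6, 0.3]
grip_width: 0.0849
finger_force: 0.0
clock: 1.43
position: [0.4606, 0.0532, 0.2504]
tool_rot: [3.142, 0.0, 2.888]
force: [0.8, 0.8, -0.1]
grip_width: 0.0849
finger_force: 0.0
clock: 2.1
position: [0.4604, 0.0551, 0.2502]
tool_rot: [-3.141, 0.0, 1.904]
force: [0.4, -0.5, 0.5]
grip_width: 0.0849
finger_force: 0.0
clock: 2.77
position: [0.4605, 0.0551, 0.2502]
tool_rot: [-3.141, 0.0, 0.927]
force: [-0.2, 0.3, -0.2]
grip_width: 0.0848
finger_force: 0.0
```

```bash
python3 -m crank '.085 0 0 0 0 0 4.2;.085 0 0 0 0 0 4.2;.085 0 0 0 0 0 4.2;.085 0 0 0 0 0 4.2;.085 0 0 0 0 0 4.2;.085 0 0 0 0 0 4.2;.085 0 0 0 0 0 4.2;.085 0 0 0 0 0 4.2'
cat >> h.py <<'E'
from scipy.spatial.transform import Rotation as Ro
def wcast(f,s,uv,z):
    uv=np.atleast_2d(uv).astype(float);F=K(f);q=uv-[float(f["cx"]),float(f["cy"])]
    r=np.linalg.norm(q,axis=1);th=r/F
    d=np.c_[q/np.maximum(r,1e-9)[:,None]*np.sin(th)[:,None],np.cos(th)]
    T=np.eye(4);T[:3,:3]=Ro.from_euler("xyz",s["tool_rot"]).as_matrix();T[:3,3]=s["position"];T=T@f["hand_eye"]
    d=d@T[:3,:3].T;c=T[:3,3];return c+d*((z-c[2])/d[:,2])[:,None]
E
python3 - <<'E'
from h import *
from workcell import telemetry,grab_frame
import pickle
s=telemetry.observe();f=grab_frame("wrist");pickle.dump((s,f),open("w1.pkl","wb"))
cv2.imwrite("pics/w1.png",f["pixels"][...,::-1]);print(s["position"],s["tool_rot"],f["vertical_fov"],f["cx"],f["cy"],f["hand_eye"])
E
```

```text
clock: 3.43
position: [0.4605, 0.0551, 0.2502]
tool_rot: [-3.142, 0.0, 0.343]
force: [-0.2, 0.1, -0.2]
grip_width: 0.0849
finger_force: 0.0
[0.46045193 0.05513013 0.25019751] [-3.14157669e+00  2.94808651e-04  3.43028327e-01] 65.70646984690485 259.0627753166607 192.89958908676746 [[ 8.47137661e-04 -9.45838688e-01 -3.24635887e-01  8.38957439e-02]
 [ 9.99999636e-01  7.67501345e-04  3.73356405e-04  3.29933257e-04]
 [-1.03976452e-04 -3.24636085e-01  9.45838993e-01 -1.23006248e-01]
 [ 0.00000000e+00  0.00000000e+00  0.00000000e+00  1.00000000e+00]]
```

View pics/w1.png

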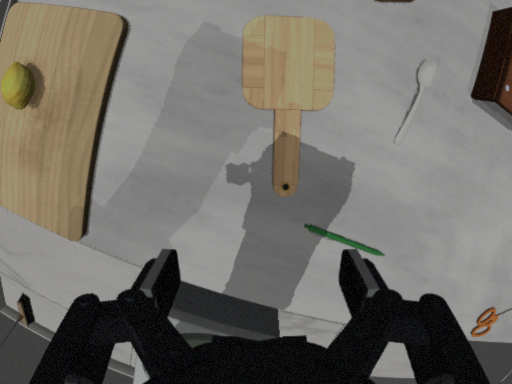

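The wrist view shows the board's blade at (288,62) and its handle down to (286,195), clear on both sides. The pen at (343,240) is nearby but off the handle.

```bash
python3 - <<'E'
from h import *
import pickle
s,f=pickle.load(open("w1.pkl","rb"))
h=cv2.cvtColor(f["pixels"],cv2.COLOR_RGB2HSV);m=cv2.inRange(h,(8,60,40),(28,255,255));m[:, :230]=0;m[:,350:]=0;m[205:]=0
c=max(cv2.findContours(m,0,cv2.CHAIN_APPROX_NONE)[0],key=cv2.contourArea);fm=m*0;cv2.drawContours(fm,[c],-1,255,-1)
v,u=np.nonzero(fm);P=wcast(f,s,np.c_[u,v],.02)[:,:2];C=wcast(f,s,c[:,0],.02)[:,:2]
o,y,L,B=boardpose(P,C);print(o,y,L,B)
a=np.array([np.cos(np.radians(y)),np.sin(np.radians(y))]);g=o-.193*a
R=Ro.from_euler("xyz",s["tool_rot"]).as_matrix();print("grip",g,"yaw err",y-np.degrees(s["tool_rot"][2]),"tool shift",R.T@(np.r_[g,.024]-s["position"]))
n=np.array([-a[1],a[0]]);t=(C-o)@n;k=(C-o)@a
for x in(-.21,-.193,-.17,-.14):q=t[abs(k-x)<.003];print(x,q.min(),q.max())
E
```

```text
[0.64192222 0.08249051] 18.903973684377082 0.22169609940330018 0.1085835457418923
grip [0.45933209 0.01996179] yaw err -0.7501017149804063 tool shift [-0.01281645  0.03274641  0.22620078]
-0.21 -0.01439724539085698 0.014736130052159822
-0.193 -0.01582674369196765 0.015200970215837084
-0.17 -0.015895964822079695 0.01579175333711081
-0.14 -0.014827271162749942 0.015332806607647848
```

```bash
python3 -m crank '.085 -.013 .033 0 0 0 .75;.085 0 0 .03 0 0 0;.085 0 0 .03 0 0 0;.085 0 0 .03 0 0 0;.085 0 0 .03 0 0 0;.085 0 0 .03 0 0 0;.085 0 0 .02 0 0 0;.085 0 0 .01 0 0 0'
python3 -m crank '.085 0 0 .01 0 0 0;.085 0 0 .01 0 0 0;.085 0 0 .01 0 0 0;.085 0 0 .008 0 0 0;.085 0 0 .006 0 0 0;.085 0 0 .002 0 0 0;.085 0 0 0 0 0 0;.085 0 0 0 0 0 0'
```

```text
clock: 4.15
position: [0.4584, 0.0194, 0.068]
tool_rot: [-3.141, 0.003, 0.335]
force: [-0.7, -0.0, -0.4]
grip_width: 0.0845
finger_force: 0.0
clock: 4.82
position: [0.4597, 0.0196, 0.0245]
tool_rot: [3.142, -0.0, 0.333]
force: [0.7, 0.4, 0.7]
grip_width: 0.0853
finger_force: 0.0
```

```bash
python3 -m crank '.02 0 0 0 0 0 0;.02 0 0 0 0 0 0;.02 0 0 0 0 0 0;.02 0 0 0 0 0 0;.02 0 0 0 0 0 0;.02 0 0 0 0 0 0;.02 0 0 0 0 0 0;.02 0 0 0 0 0 0' 100
python3 -m crank '.02 0 0 -.002 0 0 0;.02 0 0 -.004 0 0 0;.02 0 0 -.006 0 0 0;.02 0 0 -.006 0 0 0;.02 0 0 -.006 0 0 0;.02 0 0 -.006 0 0 0;.02 0 0 0 0 0 0;.02 0 0 0 0 0 0'
python3 - <<'E'
from h import *
from workcell import telemetry,grab_frame
s=telemetry.observe()
f=grab_frame("top");cv2.imwrite("pics/top1.png",f["pixels"][...,::-1])
W=cloud(f);fm,P,C=board(f,(120,195,225,330));w=W[fm>0];w=w[(w[:,2]>0)&(w[:,2]<.08)]
A=np.c_[w[:,:2],np.ones(len(w))];k,*_=np.linalg.lstsq(A,w[:,2],rcond=None);print("plane",k,"blade tip z",k@[.642,.082,1],"grip z",k@[.459,.02,1],s["force"])
E
```

```text
clock: 5.48
position: [0.4597, 0.0197, 0.0249]
tool_rot: [-3.141, -0.001, 0.333]
force: [-4.0, 1.1, 20.9]
grip_width: 0.0292
finger_force: 98.3
clock: 6.15
position: [0.4598, 0.0198, 0.0547]
tool_rot: [3.141, -0.001, 0.334]
force: [-0.4, 0.6, -2.5]
grip_width: 0.0293
finger_force: 99.1
plane [ 0.00112444 -0.01599692  0.04792786] blade tip z 0.047338005297514155 grip z 0.04812404232233777 [-0.38920955  0.55430932 -2.52522572]
```

The board is held level, with its underside about 28 mm above the table. Next I straighten it and carry it to the front of the riser.

```bash
python3 -m crank '.02 -.005 0 0 0 0 5.1;.02 -.005 0 0 0 0 6.1;.02 -.005 0 0 0 0 5.1;.02 -.005 .010 0 0 0 2;.02 -.005 .020 0 0 0 0;.02 -.005 .030 0 0 0 0;.02 -.004 .035 0 0 0 0;.02 0 .035 0 0 0 0'
python3 -m crank '.02 0 .035 0 0 0 0;.02 0 .035 0 0 0 0;.02 0 .035 0 0 0 0;.02 0 .03 0 0 0 0;.02 0 .025 0 0 0 0;.02 0 .018 0 0 0 0;.02 0 .0105 0 0 0 0;.02 0 0 0 0 0 0'
python3 - <<'E'
from h import *
from workcell import telemetry,grab_frame
s=telemetry.observe();print(s["position"],np.degrees(s["tool_rot"]),s["force"])
f=grab_frame("top");cv2.imwrite("pics/top2.png",f["pixels"][...,::-1])
for z in(.048,):
  fm,P,C=board(f,(255,205,380,345),z=z);print(boardpose(P,C),np.median(cloud(f)[fm>0][:,2]))
E
```

```text
clock: 6.87
position: [0.427, -0.116, 0.0541]
tool_rot: [-3.141, 0.001, 0.017]
force: [1.5, -0.8, -2.9]
grip_width: 0.0292
finger_force: 99.3
clock: 7.53
position: [0.43, -0.3054, 0.0542]
tool_rot: [3.14, 0.0, 0.012]
force: [0.2, 0.9, -2.2]
grip_width: 0.0294
finger_force: 99.4
[ 0.4299873  -0.30539251  0.05417618] [1.79927783e+02 6.85018659e-03 7.07751146e-01] [ 0.20129326  0.85225178 -2.18701221]
(array([ 0.62261421, -0.30238174]), np.float64(0.023114980589362417), np.float64(0.1800038528427147), np.float64(0.11038862458035534)) 0.04774255623658556
```

View pics/top2.png

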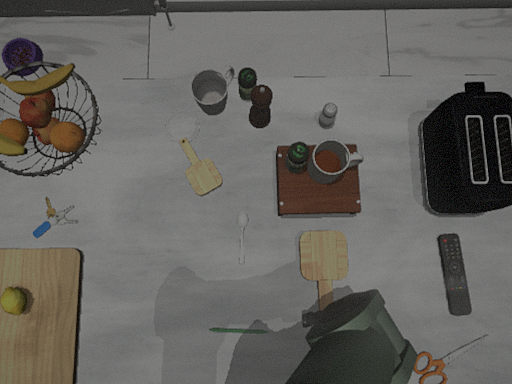

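The top view shows the board at (325,255), squarely in front of the riser opening (front edge row 214), with the spoon and pen undisturbed. Next I correct y by 6 mm, lower the board and check again.

```bash
python3 -m crank '.02 0 -.003 0.002 0 0 0;.02 0 -.003 0.005 0 0 0;.02 0 0 .006 0 0 0;.02 0 0 .006 0 0 0;.02 0 0 .004 0 0 0;.02 0 0 .0025 0 0 0;.02 0 0 .001 0 0 0;.02 0 0 0 0 0 0'
python3 - <<'E'
from h import *
from workcell import telemetry,grab_frame
s=telemetry.observe();print(s["position"],np.degrees(s["tool_rot"]),s["force"],s["moment"])
f=grab_frame("top");fm,P,C=board(f,(255,205,380,345));w=cloud(f)[fm>0];print(boardpose(P,C),np.median(w[:,2]))
E
```

```text
clock: 8.25
position: [0.4307, -0.2968, 0.0276]
tool_rot: [-3.141, 0.0, 0.014]
force: [-0.7, 0.3, -2.3]
grip_width: 0.0294
finger_force: 99.3
[ 0.43066609 -0.29679995  0.02756977] [-1.79992810e+02  1.91809388e-02  8.01649618e-01] [-0.69249838  0.33179758 -2.25713381] [ 0.05108538  0.33493317 -0.00114888]
(array([ 0.62461424, -0.29344044]), np.float64(0.25078599595392265), np.float64(0.17999977394421557), np.float64(0.1103956127786414)) 0.021180051866990457
```

```bash
python3 -m crank '.02 .005 .0025 0 0 0 0;.02 .010 0 0 0 0 0;.02 .013 0 0 0 0 0;.02 .013 0 0 0 0 0;.02 .013 0 0 0 0 0;.02 .013 0 0 0 0 0;.02 .013 0 0 0 0 0;.02 .010 0 0 0 0 0'
python3 -m crank '.02 .012 0 0 0 0 0;.02 .013 0 0 0 0 0;.02 .013 0 0 0 0 0;.02 .013 0 0 0 0 0;.02 .010 0 0 0 0 0;.02 .007 0 0 0 0 0;.02 .005 0 0 0 0 0;.02 0 0 0 0 0 0'
python3 - <<'E'
from h import *
from workcell import telemetry,grab_frame
s=telemetry.observe();print(s["position"],np.degrees(s["tool_rot"]),s["force"])
for n in("scene","wrist"):
  f=grab_frame(n);cv2.imwrite(f"pics/{n}3.png",f["pixels"][...,::-1])
E
```

```text
clock: 8.97
position: [0.5229, -0.2977, 0.0279]
tool_rot: [3.141, -0.001, 0.015]
force: [-0.2, 0.2, -2.5]
grip_width: 0.0294
finger_force: 99.3
clock: 9.63
position: [0.5947, -0.2967, 0.0277]
tool_rot: [3.141, -0.0, 0.015]
force: [1.1, -0.3, -2.4]
grip_width: 0.0291
finger_force: 99.3
[ 0.59472408 -0.29670772  0.02772996] [ 1.79994011e+02 -1.71842972e-02  8.50739269e-01] [ 1.06568537 -0.28789005 -2.41982888]
```

View pics/wrist3.png

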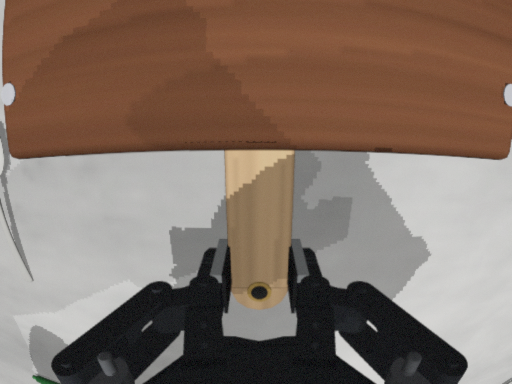

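The wrist view shows only the handle out (columns 226–294, end at row 308). It is centred between the shelf corners (10 and 508) and the whole blade is hidden. I check the depth of insertion before letting go.

```bash
python3 - <<'E'
from h import *
from workcell import telemetry,grab_frame
s=telemetry.observe();f=grab_frame("wrist")
e=wcast(f,s,[(12,157),(230,150),(290,150),(507,158)],.069)[:,:2];print("edge",e)
t=wcast(f,s,[(260,308)],.021)[0,:2];print("tail",t, "exposed handle",e[1:3,0].mean()-t[0])
L=wcast(f,s,[(226,165),(233,270),(294,165),(290,270)],.021)[:,:2];print(L)
E
python3 -m crank '.02 0 0 .0005 0 0 0;.02 0 0 .0005 0 0 0;.02 0 0 0 0 0 0;.02 0 0 0 0 0 0;.04 0 0 0 0 0 0;.06 0 0 0 0 0 0;.085 0 0 0 0 0 0;.085 0 0 0 0 0 0'
```

```text
edge [[ 0.66198803 -0.20603738]
 [ 0.66200386 -0.2882857 ]
 [ 0.66225719 -0.30506193]
 [ 0.66432831 -0.38735595]]
tail [ 0.56420052 -0.29838108] exposed handle 0.09793000651797057
[[ 0.64600264 -0.28176372]
 [ 0.59029354 -0.28389096]
 [ 0.6464617  -0.31236648]
 [ 0.59068358 -0.31359324]]
clock: 10.45
position: [0.594, -0.2971, 0.027]
tool_rot: [3.141, -0.0, 0.014]
force: [0.7, -0.3, 0.3]
grip_width: 0.0746
finger_force: 0.0
```

The exposed handle is 98 mm of 110, so the blade is about 12 mm past the front edge and about 20 mm short of the back. Now I retreat.

```bash
python3 -m crank '.085 0 0 0 0 0 0;.085 0 0 0 0 0 0;.085 0 0 -.005 0 0 0;.085 0 0 -.01 0 0 0;.085 0 0 -.02 0 0 0;.085 0 0 -.025 0 0 0;.085 0 0 -.03 0 0 0;.085 0 0 -.03 0 0 0'
python3 -m crank '.085 -.02 0 -.03 0 0 0;.085 -.02 0 -.03 0 0 0;.085 -.02 0 -.02 0 0 0;.085 -.02 0 0 0 0 0;.085 -.02 0 0 0 0 0;.085 -.01 0 0 0 0 0;.085 0 0 0 0 0 0;.085 0 0 0 0 0 0'
python3 - <<'E'
from h import *
from workcell import telemetry,grab_frame
s=telemetry.observe();print(s["position"],s["force"])
f=grab_frame("wrist");cv2.imwrite("pics/w4.png",f["pixels"][...,::-1])
g=grab_frame("scene");cv2.imwrite("pics/scene4.png",g["pixels"][...,::-1])
h=cv2.cvtColor(f["pixels"],cv2.COLOR_RGB2HSV);m=cv2.inRange(h,(12,50,60),(30,255,255));m[:,:200]=0;m[:,320:]=0
c=max(cv2.findContours(m,0,cv2.CHAIN_APPROX_NONE)[0],key=cv2.contourArea);fm=m*0;cv2.drawContours(fm,[c],-1,255,-1)
v,u=np.nonzero(fm);P=wcast(f,s,np.c_[u,v],.02)[:,:2];print(P.min(0),P.max(0))
M=np.array([[x,(q:=P[abs(P[:,0]-x)<.003][:,1]).min(),q.max()] for x in np.arange(P[:,0].min()+.02,P[:,0].max()-.01,.005)])
k=np.polyfit(M[:,0],(M[:,1]+M[:,2])/2,1);print("yaw",np.degrees(np.arctan(k[0])),"width",(M[:,2]-M[:,1]).mean())
E
```

```text
clock: 11.12
position: [0.5935, -0.2971, 0.1488]
tool_rot: [3.141, 0.0, 0.014]
force: [0.2, 0.7, 0.7]
grip_width: 0.0852
finger_force: 0.0
clock: 11.78
position: [0.4844, -0.2985, 0.2273]
tool_rot: [-3.142, -0.001, 0.014]
force: [0.2, -0.4, 0.1]
grip_width: 0.0846
finger_force: 0.0
[ 0.48441308 -0.29849026  0.22734456] [ 0.15326586 -0.38817359  0.12919656]
[ 0.56365859 -0.33420637] [ 0.67442333 -0.2598755 ]
yaw 0.4732828794413291 width 0.030746971260723528
```

View pics/w4.png

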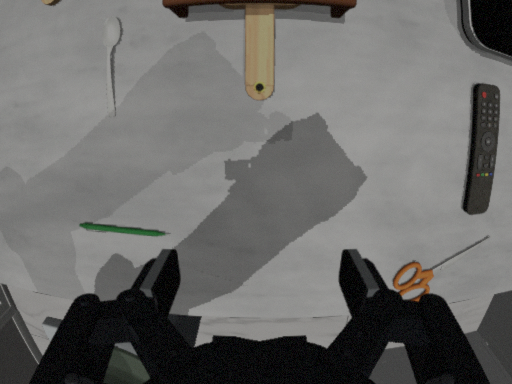

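View pics/scene4.png

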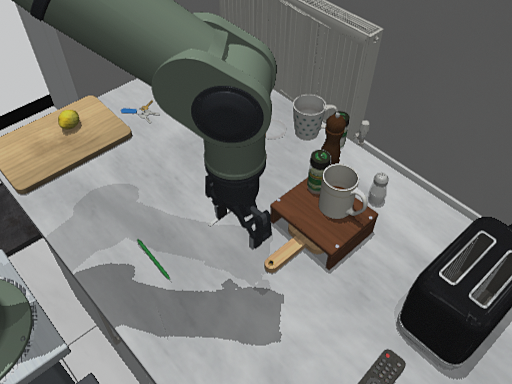

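Both views show the board lying flat and straight at yaw ~0.5° (wrist view: handle (260,50); scene view: (285,255)). The blade edge sits about 12 mm inside the opening, and the mug, jar and spoon are undisturbed.

```bash
python3 -c "
from workcell import bot
print(bot.job_done())"
```

```text
the job is handed in; nothing more can be done
None
```

The board is put away and the job is handed in at about 12 s: the whole blade is about 12 mm inside the riser's front edge, the board lies flat and straight within about 0.5°, and 98 mm of handle sticks out.

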